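# Load the block warmer and hold its lid half open for the probe

## Task

Warm-up of two culture media: stand the small white-capped bottle in one of the two narrow wells of the block warmer and the larger blue-capped bottle in its wide well, each upright and all the way down. Then take the lid, which leans open at the back, by its black grip bar, bring it down to half open, 45 degrees up from closed, and keep holding it there: it would fall shut by itself, and a colleague needs that gap to lead the thermometer probe in while the lid keeps the warmth. Finish while still holding the lid; never let it drop shut, keep the bottles upright and leave the other things on the table alone.

Things in the scene. Friction and masses are not known exactly. Their poses are not given: they have to be found in the camera images.
- warmer: white block warmer, the near one on the table, fixed: 150 mm deep (x) x 166 mm wide (y), deck 52 mm high. Origin: centre of its underside; x points to its back, y to its left, z up. At its back (x = 56 to 76 mm) an upstand 80 mm high carries the lid hinge. Two grey metal blocks sit side by side in its deck, centred at x = -3 mm, y = +37 and -37 mm; which is left varies.
- block_wide: grey metal block 62 x 72 x 50 mm with one wide well, fixed in the warmer. Origin: centre of its underside, 6 mm above the table; its top is 50 mm above the origin (56 mm above the table), axes as the warmer's.
- block_narrow: grey metal block 62 x 72 x 50 mm with two narrow wells, fixed in the warmer. Origin: centre of its underside, 6 mm above the table; its top is 50 mm above the origin (56 mm above the table), axes as the warmer's.
- block_wide_hole0 (a point): centre of the mouth of the wide well, at the block's top face: 38 mm across, 45 mm deep, for the large bottle.
- block_narrow_hole0 (a point): centre of the mouth of one narrow well, at the block's top face: 27 mm across, 30 mm deep, for the small bottle. 17.5 mm to the right (-y) of the block's centre.
- block_narrow_hole1 (a point): centre of the mouth of the other narrow well, same size, 17.5 mm to the left (+y) of the block's centre.
- bottle_large: loose medium bottle, pink, with blue cap, standing near the table's front edge, right of the warmer: body 34 mm across up to 58 mm, cap 26 mm across, 67 mm tall in all, about 60 g. Origin: centre of its underside, z up.
- bottle_small: loose medium bottle, pink, with white cap, standing near the table's front edge, right of the warmer: body 23.5 mm across up to 44 mm, cap 18 mm across, 51 mm tall in all, about 30 g. Origin: centre of its underside, z up.
- lid (a joint): opening angle of the smoky see-through lid, rad: 0 closed (flat over the blocks), pi/2 upright, 1.87 leaning back on its stop, where it starts. Nearly frictionless: below about 1.4 rad it falls shut. 280 g. The lid is a plate 110 mm long from the hinge to its free edge and 150 mm wide, with 22 mm side and front walls on its underside.
- lid_hinge (a point): middle of the hinge line, on the warmer at x = 62 mm, z = 82 mm of its frame; the hinge line runs along the warmer's y.
- lid_grip (a point): centre of the black round grip bar on the lid: 12 mm thick, 34 mm long along the hinge direction, on an 18 mm wide neck at the middle of the free edge, in the lid's plane, 26 mm out from the lid's front wall. Pinched across its ends (34 mm) it can turn between the fingers. 136 mm from the hinge line: at lid angle a it is at x = 62 - 136 cos a, z = 82 + 136 sin a (mm, warmer frame; within 1 mm).
- probe_meter: grey hand-held thermometer 100 x 42 x 24 mm lying on the table, loose, to be left alone. Origin: centre of its underside.
- timer: white lab timer 58 x 62 x 17 mm, loose, to be left alone. Origin: centre of its underside.
- dish: covered pink culture dish, 60 mm across, 14 mm high, loose, to be left alone. Origin: centre of its underside.
Mind the look-alikes: they are no part of the job. What is shaped like the bottle_large but yellow is not meant.

How it is judged:
By the outcome, as a careful person would: the job done as asked, in the order asked, and still so for the second after the job is handed in, while the arm keeps its last pose, push and grip.
It also fails if it takes over 61 s, if anything falls off the work surface, if the arm or the gripper's body presses on something with over 40 N, if the wrist force passes 120 N, or if a joint passes its speed limit or range.

## Robot

A 6-joint arm with a two-finger parallel gripper is mounted at the origin on a cart in front of the work surface, level with it; the furniture and walls round the work are solid. World frame = base frame: x ahead of the robot, y to its left, z up, the work surface at z = 0. Lengths are in mm, angles in rad, forces in N, time in s.
With the tool pointing down it reaches from about 400 to 925 mm from the base axis. Payload 12.5 kg.
Tool frame: the origin (TCP) lies at the very end of the fingers, on their centre line; the grasp point (between the pads) lies 19 mm behind it (env.grip_point_offset is the distance from the TCP to the grasp point, in mm); z points along the fingers, y is the direction in which the jaws open and shut (so a half turn about z gives the same grasp; the last joint's range is limited). The gripper opens to 95 mm and grips with 3 to 60 N. Pads are 20 mm wide; open, the fingers measure 119 mm over their backs; the gripper's body (75 mm by 180 mm) begins 59 mm behind the grasp point.
Start: joints at [1.093, 0.491, 1.559, -0, 1.092, -0.106], TCP at [227.043, 582.321, 214.661] pointing down, gripper open.
Joint ranges: [-3.1, 3.1], [-0.84, 2.19], [0.05, 2.79], [-1.13, 4.28], [0.06, 2.93], [-2.69, 2.69]. Speed limits (rad/s): [2.22, 2.22, 2.79, 3.14, 3.14, 3.14].

## Interface

Orientations are given as [roll, pitch, yaw] about the fixed x, y, z axes, in that order (R = Rz(yaw) Ry(pitch) Rx(roll)).
In Python, from cell import env gives the robot as it stands.
- The arm moves only by the tool drive_tool, never from a script. Its argument "commands" is a list of rows, each an object of numbers: "dx", "dy", "dz": the shift along the world's x, y, z in mm; "yaw": the turn about the world's z in degrees. In form: [{"dx": .., "dy": .., "dz": .., "yaw": ..}, ...]. A call has 1 to 5 rows; each row shifts and turns the commanded pose from where the row before left it; what a row does not reach is not made up. A row lasts 1/12 s, in which the tool goes at most 41.7 mm and 7.16 degrees, less where a joint would pass 70% of its speed; a pose out of reach is approached as far as the arm can. A call with a gripper value outside its range is refused whole. "grip" is the opening, from 0 (shut) to 1 (fully open), set as the call begins (left out, the last holds). The fingers move at their own pace and stop on an object; the grip force is fixed at half the most. Time passes only in rows, so rows that do not move let the fingers close. It gives the time, the measured TCP pose, the force and the opening at its end, in the units of the state.
- env.state(): the state, without advancing time (a new reading comes with each control period).
- env.read_camera(name): name is "side" or "top" or "wrist"; returns the picture (420x560x3 uint8, red, green, blue); there is no depth.
- env.calibration(name): a dict with "intrinsics" (3x3 intrinsics, pixels), "dist_coeffs" ([k1, k2, p1, p2, k3] as OpenCV has them; the pictures are not rectified), "rvec" (rotation vector, rad) and "tvec" (3), from world to camera coordinates, as OpenCV has them. Camera axes: x right, y down, z forward; pixel columns grow to the right and rows downward; lengths in mm; the calibration is good to about 2 mm. A picture is of the moment at which its call begins: read the wrist's pose just before it. calibration takes no time and is no camera call; for the wrist camera it gives the pose at the moment of the call.
- env.job_done(): hands the job in, once; it reports no verdict.
Trained networks look in the newest picture that a camera, given by its name, has taken for a name from the list of things; names that differ only in an ending like _2 or _b are one class to them, and where a whole thing is asked for, a point or a joint stands for the part that bears it (a point fixed in the world has none). Each returns a list of dicts, best first, with "conf" (0 to 1); they miss things now and then, are a little off and sometimes report something else, mostly with a low value. They report only what shows in the picture. A call takes as long as a camera call. They do not tell look-alikes from the thing itself.
- env.trace(query, camera): "pixels" (420x560 bool, what is visible of it) and "pixel" ([column, row] in pixels, amid what is visible of it).
- env.place_of(query, camera): "pixel" ([column, row] in pixels: a listed point, or the origin of a listed thing).
The state is a dict: "t": time; "joints": joint angles; "qvel": joint speeds; "tau": joint torques, N m; "eef_pos": TCP position; "tcp_rot": TCP orientation; "ft_force": force on the tool from outside, world axes, zero at the start; "moment": the same for the moment, N m; "opening": opening from 0.0 (shut) to 1.0 (fully open).
Only numpy, scipy, OpenCV 4.12 (cv2) and the standard library are available. Lean on these libraries where they do the work, as an engineer would, in place of code of your own. Each camera call takes 0.05 s, during which the arm holds its last target.

## Working session

There is one attempt and no reset: what is moved stays moved. The work goes in short steps, Python scripts to look and compute and a tool call to move; the robot and the scene stay as the last step left them, time stands still between calls to the robot, and variables do not carry over. Pictures are saved under pics/ and viewed, and the job is handed in when it is done.

Besides the shell and the picture viewer there is one more tool, called after "Emit:" by a JSON object that holds its "method" and its "body". drive_tool: Moves the arm, as the interface text tells. Its arguments: {"type":"object","properties":{"commands":{"type":"array"},"grip":{"type":"number"}},"required":["commands"]}

```bash
ls; mkdir -p pics; python3 - <<'E'
from cell import env
import cv2
print(env.state())
for n in ("side","top","wrist"):
    im=env.read_camera(n); cv2.imwrite(f"pics/a_{n}.png",im[:,:,::-1])
    c=env.calibration(n); print(n,c)
    if n!="wrist":
        for q in ["bottle_large","bottle_small","block_wide_hole0","block_narrow_hole0","block_narrow_hole1","lid_hinge","lid_grip","warmer"]:
            print(q,[(r["conf"],r["pixel"]) for r in env.place_of(q,n)][:3])
print(env.grip_point_offset, env.state()['t'])
E
```

```text
pics
{'t': 0.0, 'joints': array([ 1.09338744e+00,  4.91565401e-01,  1.55946620e+00, -2.46339559e-05,
        1.09167346e+00, -1.05599551e-01]), 'qvel': array([-0.00047646, -0.00100267, -0.00114049,  0.0004333 ,  0.00070165,
       -0.00112177]), 'tau': array([-3.35544501e-03, -6.12639642e+01, -2.58193302e+01,  6.92296098e-02,
        4.81496856e-02, -5.09738982e-05]), 'eef_pos': array([226.93417754, 582.08142348, 214.05234348]), 'tcp_rot': array([-3.14048414e+00, -9.55262076e-05,  2.76979464e+00]), 'ft_force': array([-0.94270916, -0.03227211,  0.56105815]), 'moment': array([ 0.01243552, -0.01016577,  0.03520491]), 'opening': 1.0034929622469415}
side {'intrinsics': array([[541.09551359,   0.        , 270.67683161],
       [  0.        , 541.09551359, 208.04600522],
       [  0.        ,   0.        ,   1.        ]]), 'dist_coeffs': array([0.04301343, 0.        , 0.        , 0.        , 0.        ]), 'rvec': array([ 2.20495117, -0.48312878,  0.21530197]), 'tvec': array([-467.46245816,  194.75187959,  914.27884075])}
bottle_large [(0.8, [229.6, 265.0]), (0.63, [275.6, 273.7])]
bottle_sm
[... 897 characters left out ...]
]), (0.29, [316.9, 212.2]), (0.26, [246.2, 183.0])]
block_narrow_hole0 [(0.79, [252.4, 176.2]), (0.73, [241.2, 174.1])]
block_narrow_hole1 [(0.79, [252.4, 176.2]), (0.73, [241.2, 174.1])]
lid_hinge [(0.69, [237.5, 144.9])]
lid_grip [(0.83, [233.3, 115.4])]
warmer [(0.78, [231.3, 176.5]), (0.31, [303.1, 176.5])]
wrist {'intrinsics': array([[301.00477749,   0.        , 282.3876009 ],
       [  0.        , 301.00477749, 208.63088672],
       [  0.        ,   0.        ,   1.        ]]), 'dist_coeffs': array([0.01605644, 0.        , 0.        , 0.        , 0.        ]), 'rvec': array([-2.40960493, -1.64738823, -0.21599547]), 'tvec': array([-625.27702846,  -29.52576201,  390.75267795])}
18.8 0.95
```

View pics/a_side.png

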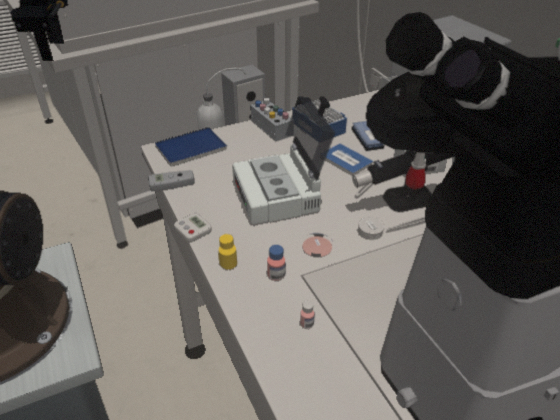

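View pics/a_top.png

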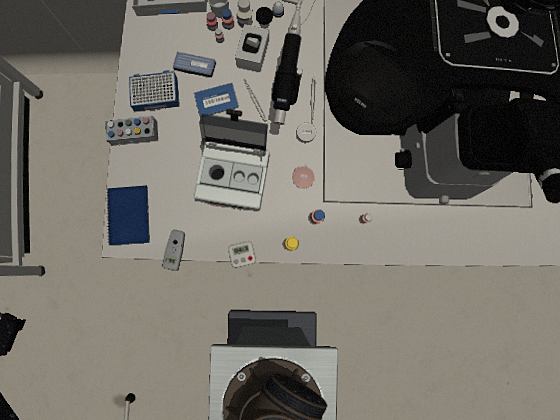

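```bash
cat > h.py <<'E'
import numpy as np, cv2
def P(cal):
    R=cv2.Rodrigues(np.array(cal["rvec"]))[0]; return R,np.array(cal["tvec"]).reshape(3)
def tri(obs):  # list of (cal,pixel)
    A=[];b=[]
    for c,p in obs:
        R,t=P(c); u=cv2.undistortPoints(np.array([[p]],float),np.array(c["intrinsics"]),np.array(c["dist_coeffs"]))[0,0]
        d=R.T@np.array([u[0],u[1],1]); d/=np.linalg.norm(d); o=-R.T@t
        M=np.eye(3)-np.outer(d,d); A.append(M); b.append(M@o)
    S=sum(A); x=np.linalg.solve(S,sum(b))
    return x,[float(np.linalg.norm(M@x-bb)) for M,bb in zip(A,b)]
def onz(c,p,z):
    R,t=P(c); u=cv2.undistortPoints(np.array([[p]],float),np.array(c["intrinsics"]),np.array(c["dist_coeffs"]))[0,0]
    d=R.T@np.array([u[0],u[1],1]); o=-R.T@t
    return o+d*(z-o[2])/d[2]
def proj(c,X):
    return cv2.projectPoints(np.array(X,float).reshape(-1,1,3),np.array(c["rvec"]),np.array(c["tvec"]),np.array(c["intrinsics"]),np.array(c["dist_coeffs"]))[0][:,0]
E
python3 - <<'E'
from cell import env
from h import *
np.set_printoptions(precision=1,suppress=True)
s=env.calibration("side");t=env.calibration("top")
for n,a,b in [("BLa",(229.6,265),(290,241.9)),("BLb",(275.6,273.7),(315,215.5)),("BLc",(229.6,265),(315,215.5)),("BLd",(275.6,273.7),(290,241.9)),("BS",(305.4,325.5),(365.8,216.6)),("W",(269.6,167.8),(215.5,171)),
 ("n1",(277.2,179.6),(241.2,174.1)),("n2",(280.1,189.9),(252.4,176.2)),("hinge",(305.4,161),(237.5,144.9)),("grip",(323.2,99.8),(233.3,115.4)),("warmer",(273.5,194.8),(231.3,176.5))]:
    print(n,*tri([(s,a),(t,b)]))
E
```

```text
BLa [413.4 -35.8  -3.3] [1.3309880445013431, 1.3309880445012898]
BLb [481.2 -97.9   1.8] [2.1885986178401162, 2.188598617840329]
BLc [437.8 -86.3  47.2] [40.58016051062481, 40.580160510624815]
BLd [455.  -52.  -36.3] [40.9189089829353, 40.91890898293521]
BS [ 478.7 -228.1    2.9] [5.143709706242202, 5.1437097062421415]
W [581.7 154.5  50.3] [0.27047971415587646, 0.27047971415592326]
n1 [571.4  89.9  64.4] [1.5614716075289266, 1.5614716075288573]
n2 [566.9  63.   57.8] [2.944657954950767, 2.9446579549509537]
hinge [640.2  99.9  84.3] [0.5412698834699561, 0.5412698834701586]
grip [671.6 100.1 217.6] [2.5588383259755885, 2.5588383259753953]
warmer [576.6 119.5   2.8] [2.151199260985264, 2.1511992609852753]
```

```bash
python3 - <<'E'
from cell import env
from h import *
from scipy.optimize import least_squares
np.set_printoptions(precision=2,suppress=True)
s=env.calibration("side");t=env.calibration("top")
a=1.87
L={"W":(-3,37,56),"n1":(-3,-19.5,56),"n0":(-3,-54.5,56),"h":(62,0,82),"g":(62-136*np.cos(a),0,82+136*np.sin(a)),"w":(0,0,0)}
O=[(s,"W",(269.6,167.8)),(t,"W",(215.5,171)),(s,"n1",(277.2,179.6)),(t,"n1",(241.2,174.1)),(s,"n0",(280.1,189.9)),(t,"n0",(252.4,176.2)),(s,"h",(305.4,161)),(t,"h",(237.5,144.9)),(s,"g",(323.2,99.8)),(t,"g",(233.3,115.4)),(s,"w",(273.5,194.8)),(t,"w",(231.3,176.5))]
def T(p,l):
    c,q=np.cos(p[2]),np.sin(p[2]); return [p[0]+c*l[0]-q*l[1],p[1]+q*l[0]+c*l[1],l[2]]
f=lambda p:np.concatenate([proj(c,T(p,L[k]))[0]-np.array(px) for c,k,px in O])
r=least_squares(f,[575,115,-.15],loss="soft_l1",x_scale=[10,10,.1]);p=r.x
print(p,np.degrees(p[2]));print(f(p).reshape(-1,2))
for k in L:print(k,np.array(T(p,L[k])))
print("BL",[onz(s,(275.6,273.7),0),onz(t,(315,215.5),0)],"BS",onz(s,(305.4,325.5),0),onz(t,(365.8,216.6),0))
for z in (0,100,200,300): print(z,onz(t,(404,205),z),onz(t,(404,152),z),onz(t,(330,100),z),onz(t,(475,205),z))
w=env.calibration("wrist");R,tt=P(w);print("cam",-R.T@tt,R, proj(t,[[0,0,0],[227,582,214],[500,-200,0]]))
st=env.state();print(st["eef_pos"],st["tcp_rot"])
E
```

```text
[578.36 116.54  -0.15] -8.405918919501385
[[-0.14 -1.9 ]
 [ 0.03 -0.01]
 [-0.32  0.97]
 [-3.15  0.75]
 [ 1.65  0.32]
 [-0.35  1.07]
 [-1.63 -0.92]
 [-3.12  0.58]
 [ 1.68  1.81]
 [ 0.08 -3.66]
 [ 2.27  1.34]
 [ 1.01  0.37]]
W [580.8  153.58  56.  ]
n1 [572.54  97.68  56.  ]
n0 [567.43  63.06  56.  ]
h [639.7  107.47  82.  ]
g [679.35 101.61 211.96]
w [578.36 116.54   0.  ]
BL [array([479.78, -95.92,   0.  ]), array([483.57, -98.7 ,   0.  ])] BS [ 474.67 -225.28    0.  ] [ 484.03 -230.41    0.  ]
0 [ 516.94 -332.05    0.  ] [ 659.45 -335.12    0.  ] [ 796.52 -136.12    0.  ] [ 522.14 -529.11    0.  ]
100 [ 502.26 -301.33  100.  ] [ 632.2  -304.13  100.  ] [ 757.19 -122.67  100.  ] [ 507.   -481.02  100.  ]
200 [ 487.58 -270.61  200.  ] [ 604.96 -273.13  200.  ] [ 717.87 -109.22  200.  ] [ 491.86 -432.93  200.  ]
300 [ 472.91 -239.89  300.  ] [ 577.72 -242.14  300.  ] [678.54 -95.77 300.  ] [ 476.73 -384.83  300.  ]
cam [159.72 608.74 385.3 ] [[ 0.36  0.93  0.  ]
 [ 0.9  -0.35  0.26]
 [ 0.24 -0.09 -0.97]] [[271.78 407.55]
 [  3.46 314.01]
 [354.17 210.16]]
[227.03 582.32 214.69] [3.14 0.   2.77]
```

View pics/a_wrist.png

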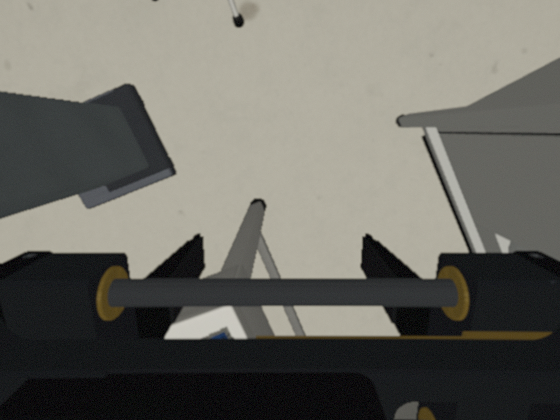

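```bash
cat > boxv.py <<'E'
from cell import env
from h import *
import sys
def draw(x,y,zt,yawdeg,name):
    # gripper body box above TCP, yaw of jaw direction
    th=np.radians(yawdeg); j=np.array([np.sin(th),-np.cos(th)]); n=np.array([j[1],-j[0]])
    for cam in ("side","top"):
        im=cv2.imread(f"pics/a_{cam}.png"); c=env.calibration(cam)
        for z0,z1,hj,hn,col in [(zt+78,zt+160,90,38,(0,255,0)),(zt,zt+78,60,12,(0,255,255)),(zt+160,zt+300,50,50,(255,0,255))]:
            pts=[]
            for z in (z0,z1):
                for a,b in ((1,1),(1,-1),(-1,-1),(-1,1)):
                    q=np.array([x,y])+j*hj*a+n*hn*b; pts.append([q[0],q[1],z])
            p=proj(c,pts).astype(int)
            for i in range(4):
                for k,l in ((i,(i+1)%4),(i+4,(i+1)%4+4),(i,i+4)): cv2.line(im,tuple(map(int,p[k])),tuple(map(int,p[l])),col,1)
        cv2.imwrite(f"pics/{name}_{cam}.png",im)
draw(*map(float,sys.argv[1:5]),sys.argv[5])
E
python3 boxv.py 480 -228 33 171.6 bs
python3 - <<'E'
import cv2,numpy as np
a=cv2.imread("pics/bs_side.png");b=cv2.imread("pics/bs_top.png")
c=np.hstack([a[:,220:560],b[60:,220:560][0:360] if 0 else cv2.copyMakeBorder(b[:,220:560],0,0,0,0,0)]);cv2.imwrite("pics/bs2.png",c)
E
```

```text
(no output)
```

View pics/bs2.png

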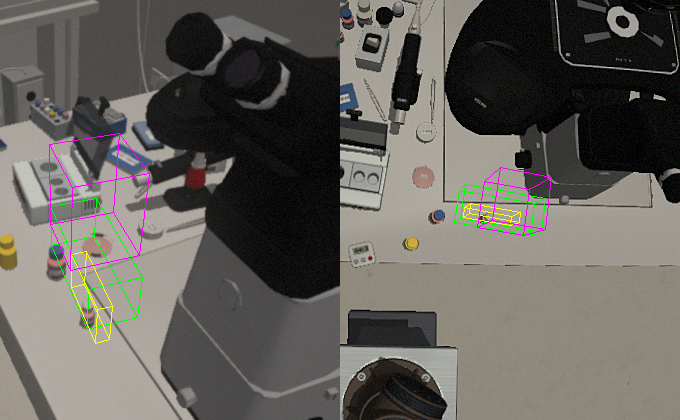

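Emit:
{"method": "drive_tool", "body": {"commands": [{"dx": 25, "dy": -32, "dz": 0, "yaw": 6.5}, {"dx": 25, "dy": -32, "dz": 0, "yaw": 6.4}, {"dx": 25, "dy": -32, "dz": 0, "yaw": 0}, {"dx": 25, "dy": -32, "dz": 0, "yaw": 0}, {"dx": 25, "dy": -32, "dz": 0, "yaw": 0}]}}

```text
t: 1.37
eef_pos: [352.8, 420.8, 214.8]
tcp_rot: [3.141, 0.0, 2.996]
ft_force: [0.9, 0.6, -0.2]
opening: 1.002
```

Emit:
{"method": "drive_tool", "body": {"commands": [{"dx": 25, "dy": -32, "dz": 0, "yaw": 0}, {"dx": 25, "dy": -32, "dz": 0, "yaw": 0}, {"dx": 25, "dy": -32, "dz": 0, "yaw": 0}, {"dx": 3, "dy": -40, "dz": 0, "yaw": 0}, {"dx": 3, "dy": -40, "dz": 0, "yaw": 0}]}}

```text
t: 1.78
eef_pos: [433.8, 244.5, 214.4]
tcp_rot: [3.141, 0.0, 2.995]
ft_force: [0.4, -1.1, 0.6]
opening: 1.0
```

Emit:
{"method": "drive_tool", "body": {"commands": [{"dx": 3, "dy": -40, "dz": 0, "yaw": 0}, {"dx": 3, "dy": -40, "dz": 0, "yaw": 0}, {"dx": 3, "dy": -40, "dz": 0, "yaw": 0}, {"dx": 3, "dy": -40, "dz": 0, "yaw": 0}, {"dx": 3, "dy": -40, "dz": 0, "yaw": 0}]}}

```text
t: 2.2
eef_pos: [447.8, 44.5, 214.9]
tcp_rot: [3.141, 0.001, 2.995]
ft_force: [1.4, -0.2, -0.2]
opening: 1.0
```

Emit:
{"method": "drive_tool", "body": {"commands": [{"dx": 5, "dy": -40, "dz": 0, "yaw": 0}, {"dx": 5, "dy": -40, "dz": -10, "yaw": 0}, {"dx": 5, "dy": -20, "dz": -10, "yaw": 0}, {"dx": 5, "dy": 0, "dz": -10, "yaw": 0}, {"dx": 0, "dy": 0, "dz": 0, "yaw": 0}]}}

```text
t: 2.62
eef_pos: [468.0, -54.5, 183.2]
tcp_rot: [3.141, -0.002, 2.992]
ft_force: [-0.5, 0.4, -0.4]
opening: 0.996
```

```bash
cat > look.py <<'E'
from cell import env
from h import *
import sys
np.set_printoptions(precision=1,suppress=True)
tag=sys.argv[1]; qs=sys.argv[2:]
st=env.state(); c=env.calibration("wrist"); im=env.read_camera("wrist"); cv2.imwrite(f"pics/{tag}.png",im[:,:,::-1])
print("t",st["t"],"tcp",st["eef_pos"],"grip px",proj(c,[st["eef_pos"]]))
Z={"bottle":0,"block":56,"lid_hinge":82,"lid_grip":212,"warmer":0}
import json
for q in qs:
    z=[v for k,v in Z.items() if q.startswith(k)][0]
    for r in env.place_of(q,"wrist")[:3]: print(q,round(r["conf"],2),r["pixel"],"->",onz(c,r["pixel"],z))
    if q.startswith("bottle"):
        for r in env.trace(q,"wrist")[:2]:
            ys,xs=np.nonzero(r["pixels"]); print(" trace",round(r["conf"],2),r["pixel"],xs.min(),xs.max(),ys.min(),ys.max())
np.savez(f"pics/{tag}.npz",**{k:np.array(v) for k,v in c.items()})
print("t",env.state()["t"])
E
python3 look.py b1 bottle_large bottle_small
```

```text
t 2.6167 tcp [468.  -54.5 183.2] grip px [[282.  251.1]]
bottle_large 0.98 [250.4, 204.5] -> [478.6 -95.    0. ]
bottle_large 0.83 [290.8, 141.1] -> [411.6 -36.    0. ]
 trace 0.91 [287.5, 139.3] 274 307 123 156
 trace 0.83 [243.6, 209.2] 226 259 193 232
bottle_small 0.71 [143.5, 217.2] -> [ 475.  -226.7    0. ]
 trace 0.72 [137.2, 224.3] 117 154 211 239
 trace 0.48 [440.9, 220.2] 363 539 198 418
t 2.8667
```

View pics/b1.png

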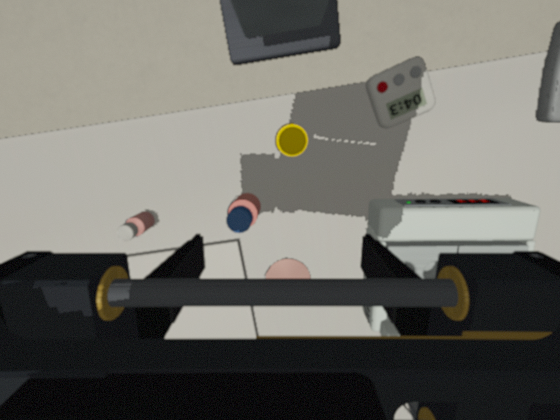

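Emit:
{"method": "drive_tool", "body": {"commands": [{"dx": 3, "dy": -40, "dz": 0, "yaw": 0}, {"dx": 2, "dy": -40, "dz": -5, "yaw": 0}, {"dx": 2, "dy": -40, "dz": -5, "yaw": 0}, {"dx": 0, "dy": -40, "dz": -10, "yaw": 0}, {"dx": 0, "dy": -11, "dz": -30, "yaw": 0}]}}

```text
t: 3.28
eef_pos: [477.2, -229.3, 137.5]
tcp_rot: [-3.138, 0.008, 2.994]
ft_force: [0.5, 0.8, -0.1]
opening: 1.004
```

Emit:
{"method": "drive_tool", "body": {"commands": [{"dx": 0, "dy": 0, "dz": -20, "yaw": 0}, {"dx": 0, "dy": 0, "dz": 0, "yaw": 0}, {"dx": 0, "dy": 0, "dz": 0, "yaw": 0}]}}

```text
t: 3.53
eef_pos: [475.0, -223.9, 114.8]
tcp_rot: [3.141, -0.001, 2.996]
ft_force: [-0.8, 0.4, -0.6]
opening: 0.998
```

```bash
python3 look.py b2 bottle_small
```

```text
t 3.5333 tcp [ 475.  -223.9  114.8] grip px [[282.  251.1]]
bottle_small 0.71 [282.1, 209.4] -> [ 479.4 -224.5    0. ]
 trace 0.71 [281.5, 214.4] 270 294 198 232
t 3.6833
```

View pics/b2.png

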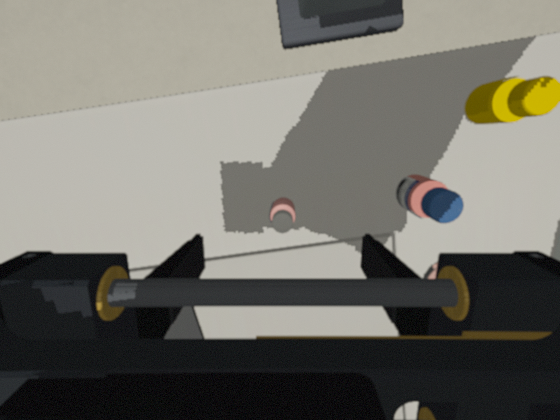

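```bash
python3 - <<'E'
from h import *
np.set_printoptions(precision=1,suppress=True)
a=dict(np.load("pics/b1.npz"));b=dict(np.load("pics/b2.npz"))
print(tri([(a,(143.5,217.2)),(b,(282.1,209.4))]))
print("cap b2",onz(b,(282.3,221),51),"b1 cap",onz(a,(125.5,232),51), tri([(a,(125.5,232)),(b,(282.3,221))]))
im=cv2.imread("pics/b2.png")[170:260,220:340]; cv2.imwrite("pics/b2z.png",cv2.resize(im,None,fx=6,fy=6,interpolation=cv2.INTER_CUBIC))
for X,Y in ((476.5,-224.5),):
  for z,r in ((51,9),(44,11.75),(0,11.75)):
    th=np.linspace(0,2*np.pi,60); p=proj(b,np.c_[X+r*np.cos(th),Y+r*np.sin(th),z+0*th]); print(z,p.min(0),p.max(0))
E
```

```text
(array([ 475.7, -224.1,    6. ]), [2.0033787049904523, 2.003378704990517])
cap b2 [ 475.6 -223.8   51. ] b1 cap [ 476.8 -223.3   51. ] (array([ 476.5, -223.9,   49.9]), [0.5669494596864196, 0.5669494596864822])
51 [270.6 211.6] [292.6 232.6]
44 [267.6 206.1] [295.6 233. ]
0 [269.7 194.9] [293.7 218.1]
```

View pics/b2z.png

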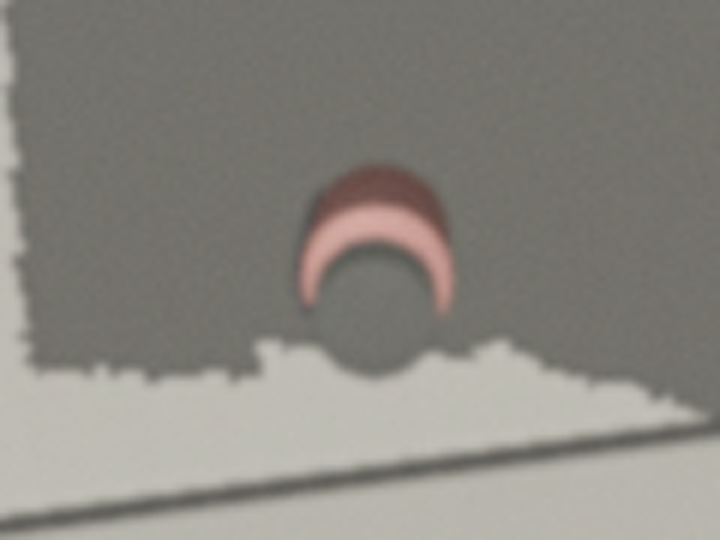

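Emit:
{"method": "drive_tool", "body": {"commands": [{"dx": 0.7, "dy": 0.3, "dz": -27, "yaw": 0}, {"dx": 0, "dy": 0, "dz": -27, "yaw": 0}, {"dx": 0, "dy": 0, "dz": -26.8, "yaw": 0}, {"dx": 0, "dy": 0, "dz": 0, "yaw": 0}, {"dx": 0, "dy": 0, "dz": 0, "yaw": 0}]}}

```text
t: 4.1
eef_pos: [476.0, -224.0, 34.4]
tcp_rot: [3.141, -0.001, 2.996]
ft_force: [1.1, -0.2, 0.1]
opening: 0.995
```

Emit:
{"method": "drive_tool", "body": {"commands": [{"dx": 0, "dy": 0, "dz": 0, "yaw": 0}, {"dx": 0, "dy": 0, "dz": 0, "yaw": 0}, {"dx": 0, "dy": 0, "dz": 0, "yaw": 0}, {"dx": 0, "dy": 0, "dz": 0, "yaw": 0}, {"dx": 0, "dy": 0, "dz": 0, "yaw": 0}], "grip": 0.1}}

```text
t: 4.52
eef_pos: [476.0, -224.5, 34.6]
tcp_rot: [-3.141, 0.001, 2.995]
ft_force: [0.6, 0.5, 0.2]
opening: 0.706
```

Emit:
{"method": "drive_tool", "body": {"commands": [{"dx": 0, "dy": 0, "dz": 0, "yaw": 0}, {"dx": 0, "dy": 0, "dz": 0, "yaw": 0}, {"dx": 0, "dy": 0, "dz": 0, "yaw": 0}]}}

```text
t: 4.77
eef_pos: [475.7, -224.4, 33.9]
tcp_rot: [3.141, -0.0, 2.995]
ft_force: [1.1, -0.0, 0.1]
opening: 0.496
```

Emit:
{"method": "drive_tool", "body": {"commands": [{"dx": 0, "dy": 0, "dz": 0, "yaw": 0}, {"dx": 0, "dy": 0, "dz": 0, "yaw": 0}, {"dx": 0, "dy": 0, "dz": 0, "yaw": 0}, {"dx": 0, "dy": 0, "dz": 0, "yaw": 0}, {"dx": 0, "dy": 0, "dz": 0, "yaw": 0}]}}

```text
t: 5.18
eef_pos: [475.7, -224.3, 33.8]
tcp_rot: [3.141, -0.0, 2.995]
ft_force: [0.1, 0.5, 0.7]
opening: 0.201
```

Emit:
{"method": "drive_tool", "body": {"commands": [{"dx": 0, "dy": 0, "dz": 0, "yaw": 0}, {"dx": 0, "dy": 0, "dz": 10, "yaw": 0}, {"dx": 0, "dy": 0, "dz": 20, "yaw": 0}, {"dx": 0, "dy": 0, "dz": 30, "yaw": 0}, {"dx": 0, "dy": 0, "dz": 30, "yaw": 0}]}}

```text
t: 5.6
eef_pos: [475.3, -224.1, 125.2]
tcp_rot: [3.141, -0.001, 2.995]
ft_force: [0.2, -0.9, 0.4]
opening: 0.201
```

```bash
python3 look.py b3 bottle_small bottle_large
```

```text
t 5.6 tcp [ 475.3 -224.1  125.2] grip px [[282.  251.1]]
bottle_small 0.59 [281.6, 237.0] -> [ 511.8 -230.     0. ]
bottle_large 0.66 [473.1, 106.4] -> [410.5 -35.7   0. ]
bottle_large 0.57 [405.3, 185.8] -> [ 476.3 -100.4    0. ]
 trace 0.95 [499.5, 100.7] 459 548 78 123
 trace 0.78 [423.6, 192.8] 392 455 173 217
t 5.85
```

View pics/b3.png

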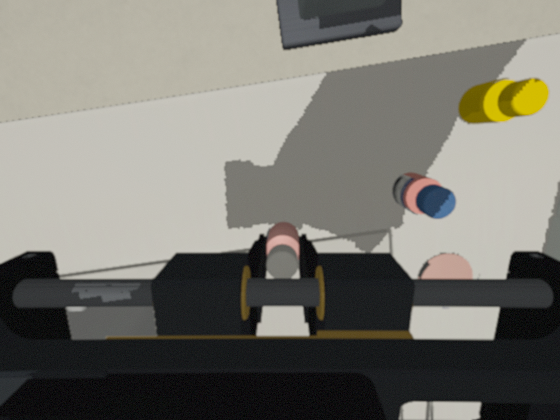

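```bash
python3 - <<'E'
from h import *
im=cv2.imread("pics/b3.png")[200:310,220:340]; cv2.imwrite("pics/b3z.png",cv2.resize(im,None,fx=5,fy=5,interpolation=cv2.INTER_CUBIC))
c=dict(np.load("pics/b3.npz")); z0=125.2-34
for z,r in ((51,9),(44,9),(44,11.75),(0,11.75)):
    th=np.linspace(0,2*np.pi,60); p=proj(c,np.c_[475.7+r*np.cos(th),-224+r*np.sin(th),z0+z+0*th]); print(z,p.min(0).round(1),p.max(0).round(1))
E
```

```text
51 [266.1 248.7] [298.5 278.5]
44 [266.7 243.9] [297.9 272.8]
44 [262.  239.4] [302.6 277. ]
0 [265.9 217.4] [298.6 248.3]
```

View pics/b3z.png

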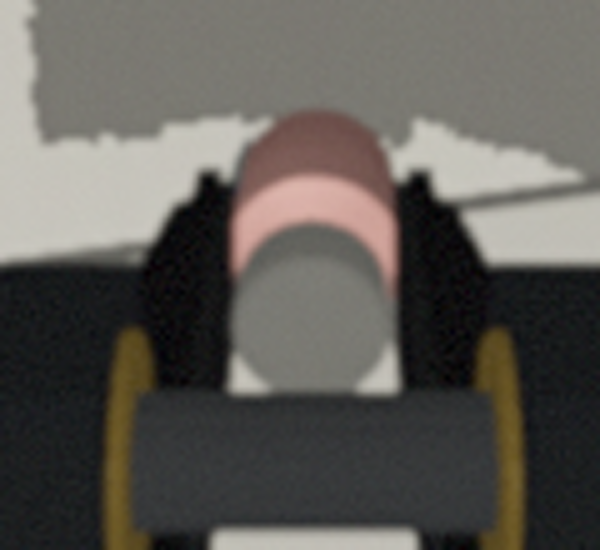

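Emit:
{"method": "drive_tool", "body": {"commands": [{"dx": 12, "dy": 35, "dz": 10, "yaw": 0}, {"dx": 12, "dy": 35, "dz": 10, "yaw": 0}, {"dx": 12, "dy": 35, "dz": 10, "yaw": 0}, {"dx": 12, "dy": 35, "dz": 10, "yaw": 0}, {"dx": 12, "dy": 35, "dz": 0, "yaw": 0}]}}

```text
t: 6.27
eef_pos: [536.2, -47.8, 164.3]
tcp_rot: [3.142, 0.0, 2.995]
ft_force: [0.4, -1.2, -0.2]
opening: 0.197
```

Emit:
{"method": "drive_tool", "body": {"commands": [{"dx": 12, "dy": 35, "dz": 0, "yaw": 0}, {"dx": 13, "dy": 34, "dz": 0, "yaw": 0}, {"dx": 0, "dy": 0, "dz": 0, "yaw": 0}, {"dx": 0, "dy": 0, "dz": 0, "yaw": 0}]}}

```text
t: 6.6
eef_pos: [560.4, 21.3, 162.4]
tcp_rot: [-3.141, -0.003, 2.998]
ft_force: [0.2, 0.3, -0.9]
opening: 0.2
```

```bash
python3 look.py c1 block_narrow_hole0 block_wide_hole0 lid_hinge
```

```text
t 6.6 tcp [560.4  21.3 162.4] grip px [[282.  251.1]]
block_narrow_hole0 0.7 [365.6, 207.4] -> [571.8  99.8  56. ]
block_narrow_hole0 0.68 [325.5, 204.9] -> [563.9  62.3  56. ]
block_wide_hole0 0.9 [420.7, 204.5] -> [576.4 151.4  56. ]
t 6.8
```

View pics/c1.png

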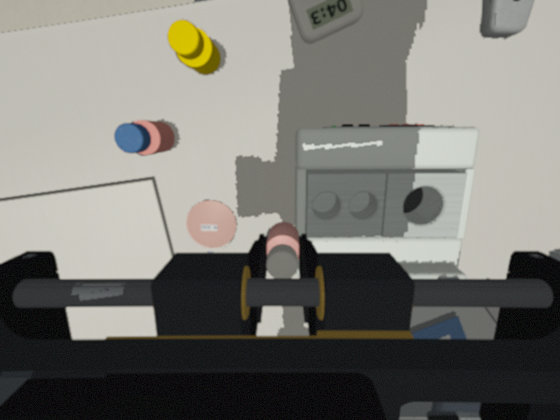

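Emit:
{"method": "drive_tool", "body": {"commands": [{"dx": 1, "dy": 34, "dz": 0, "yaw": 0}, {"dx": 1, "dy": 34, "dz": 0, "yaw": 0}, {"dx": 1, "dy": 30, "dz": 0, "yaw": 0}, {"dx": 0, "dy": 0, "dz": 0, "yaw": 0}, {"dx": 0, "dy": 0, "dz": 0, "yaw": 0}]}}

```text
t: 7.22
eef_pos: [563.6, 117.7, 163.7]
tcp_rot: [-3.141, -0.0, 2.996]
ft_force: [-0.8, -0.2, -0.8]
opening: 0.204
```

```bash
python3 look.py c2 block_narrow_hole0 block_wide_hole0 lid_hinge
python3 - <<'E'
import cv2,numpy as np
a=cv2.imread("pics/c1.png")[120:260,290:490];b=cv2.imread("pics/c2.png")[120:260,180:400]
cv2.imwrite("pics/c1z.png",cv2.resize(a,None,fx=4,fy=4,interpolation=cv2.INTER_CUBIC))
cv2.imwrite("pics/c2z.png",cv2.resize(b,None,fx=3.6,fy=3.6,interpolation=cv2.INTER_CUBIC))
E
```

```text
t 7.2167 tcp [563.6 117.7 163.7] grip px [[282.  251.2]]
block_narrow_hole0 0.91 [225.2, 215.8] -> [564.5  62.2  56. ]
block_narrow_hole0 0.88 [263.7, 218.8] -> [572.9  98.3  56. ]
block_wide_hole0 0.89 [320.8, 214.7] -> [576.8 153.3  56. ]
t 7.4167
```

View pics/c1z.png

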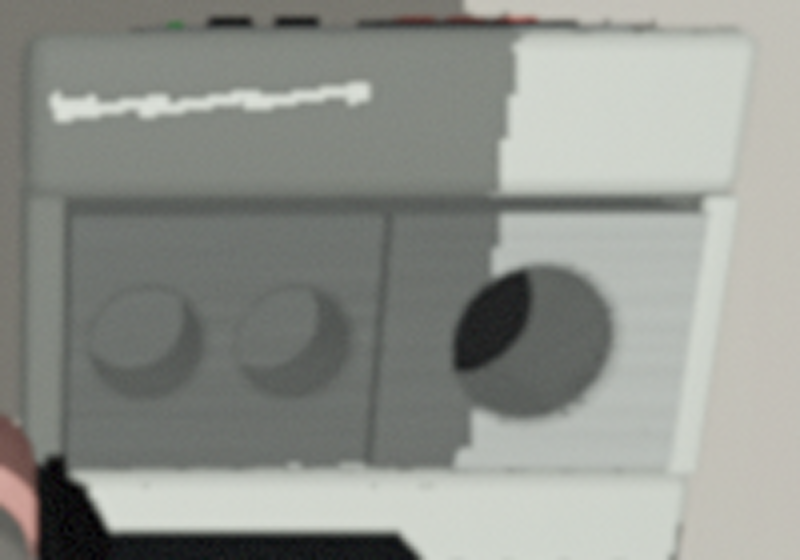

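View pics/c2z.png

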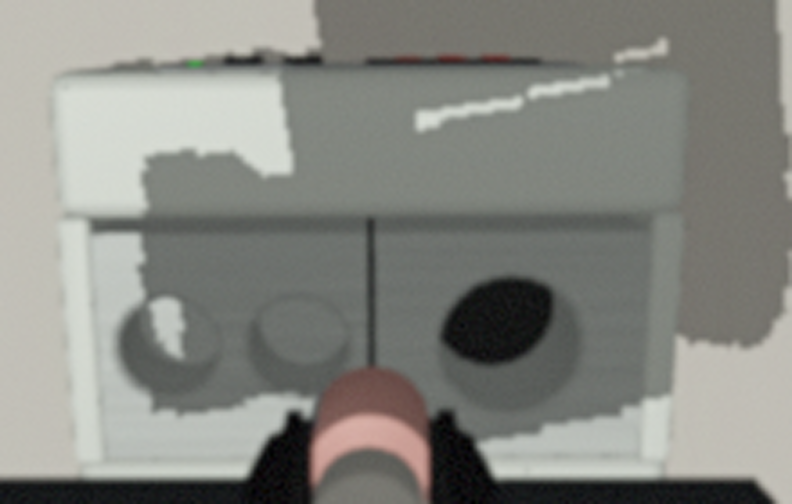

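```bash
python3 - <<'E'
from h import *
np.set_printoptions(precision=2,suppress=True)
a=dict(np.load("pics/c1.npz"));b=dict(np.load("pics/c2.npz"))
for n,p,q in (("n0",(326.75,205.5),(227.1,215.6)),("n1",(363,205.25),(263.2,215)),("W",(423.25,205.1),(321.8,215.4))):
    print(n,tri([(a,p),(b,q)]),onz(a,p,56),onz(b,q,56))
E
```

```text
n0 (array([565.06,  63.63,  54.39]), [0.05954677242832928, 0.059546772428446394]) [564.69  63.45  56.  ] [564.58  64.01  56.  ]
n1 (array([570.  ,  98.15,  53.11]), [0.17152353833923178, 0.1715235383394731]) [569.34  97.47  56.  ] [569.02  98.47  56.  ]
W (array([577.88, 154.34,  54.63]), [0.1265281986510117, 0.12652819865112042]) [577.31 153.73  56.  ] [577.59 154.22  56.  ]
```

Emit:
{"method": "drive_tool", "body": {"commands": [{"dx": 0.9, "dy": -30, "dz": 0, "yaw": 0}, {"dx": 0, "dy": -23.9, "dz": -10, "yaw": 0}, {"dx": 0, "dy": 0, "dz": -30, "yaw": 0}, {"dx": 0, "dy": 0, "dz": -24, "yaw": 0}, {"dx": 0, "dy": 0, "dz": 0, "yaw": 0}]}}

```text
t: 7.83
eef_pos: [562.7, 62.1, 96.3]
tcp_rot: [-3.141, -0.006, 2.992]
ft_force: [-0.1, -0.6, -0.5]
opening: 0.2
```

Emit:
{"method": "drive_tool", "body": {"commands": [{"dx": 0, "dy": 0, "dz": 0, "yaw": 0}, {"dx": 0, "dy": 0, "dz": 0, "yaw": 0}]}}

```text
t: 8.0
eef_pos: [565.2, 63.3, 101.0]
tcp_rot: [3.141, 0.001, 2.994]
ft_force: [-0.6, -0.3, 0.4]
opening: 0.198
```

```bash
python3 look.py c3; python3 - <<'E'
from cell import env
import cv2,numpy as np
s=env.read_camera("side");cv2.imwrite("pics/c3s.png",s[:,:,::-1])
a=cv2.imread("pics/c3.png")[150:300,190:390];b=s[110:260,190:390,::-1]
cv2.imwrite("pics/c3z.png",cv2.resize(np.hstack([a,b]),None,fx=2,fy=2,interpolation=cv2.INTER_CUBIC))
E
```

```text
t 8.0 tcp [565.2  63.3 101. ] grip px [[282.  251.1]]
t 8.05
```

View pics/c3z.png

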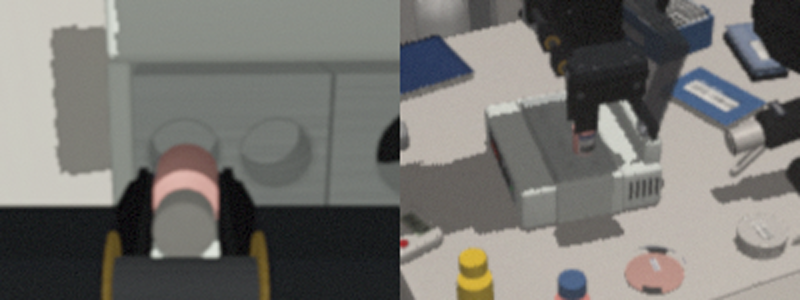

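Emit:
{"method": "drive_tool", "body": {"commands": [{"dx": 0, "dy": 0, "dz": -8, "yaw": 0}, {"dx": 0, "dy": 0, "dz": -6, "yaw": 0}, {"dx": 0, "dy": 0, "dz": -6, "yaw": 0}, {"dx": 0, "dy": 0, "dz": 0, "yaw": 0}]}}

```text
t: 8.43
eef_pos: [564.1, 63.8, 78.6]
tcp_rot: [-3.141, -0.002, 2.995]
ft_force: [0.7, -0.2, 0.2]
opening: 0.199
```

Emit:
{"method": "drive_tool", "body": {"commands": [{"dx": 0, "dy": 0, "dz": -7, "yaw": 0}, {"dx": 0, "dy": 0, "dz": -5, "yaw": 0}, {"dx": 0, "dy": 0, "dz": 0, "yaw": 0}]}}

```text
t: 8.68
eef_pos: [564.2, 63.7, 66.7]
tcp_rot: [-3.141, -0.002, 2.995]
ft_force: [-0.1, 0.4, 0.1]
opening: 0.203
```

Emit:
{"method": "drive_tool", "body": {"commands": [{"dx": 0, "dy": 0, "dz": -4, "yaw": 0}, {"dx": 0, "dy": 0, "dz": -3, "yaw": 0}, {"dx": 0, "dy": 0, "dz": 0, "yaw": 0}, {"dx": 0, "dy": 0, "dz": 0, "yaw": 0}]}}

```text
t: 9.02
eef_pos: [564.6, 63.7, 60.7]
tcp_rot: [3.142, -0.0, 2.995]
ft_force: [0.1, 0.2, -0.2]
opening: 0.2
```

Emit:
{"method": "drive_tool", "body": {"commands": [{"dx": 0, "dy": 0, "dz": -1.5, "yaw": 0}, {"dx": 0, "dy": 0, "dz": 0, "yaw": 0}, {"dx": 0, "dy": 0, "dz": 0, "yaw": 0}]}}

```text
t: 9.27
eef_pos: [564.8, 63.7, 59.5]
tcp_rot: [3.141, 0.0, 2.995]
ft_force: [-0.4, 0.7, 0.7]
opening: 0.203
```

Emit:
{"method": "drive_tool", "body": {"commands": [{"dx": 0, "dy": 0, "dz": 0, "yaw": 0}, {"dx": 0, "dy": 0, "dz": 0, "yaw": 0}, {"dx": 0, "dy": 0, "dz": 0, "yaw": 0}, {"dx": 0, "dy": 0, "dz": 0, "yaw": 0}, {"dx": 0, "dy": 0, "dz": 15, "yaw": 0}], "grip": 0.5}}

```text
t: 9.68
eef_pos: [563.5, 63.7, 72.5]
tcp_rot: [-3.141, -0.004, 2.995]
ft_force: [0.2, -0.3, -0.4]
opening: 0.473
```

Emit:
{"method": "drive_tool", "body": {"commands": [{"dx": 0, "dy": 0, "dz": 30, "yaw": 0}, {"dx": 0, "dy": 0, "dz": 30, "yaw": 0}, {"dx": 0, "dy": 0, "dz": 15, "yaw": 0}, {"dx": 0, "dy": -20, "dz": 0, "yaw": 0}, {"dx": 0, "dy": 0, "dz": 0, "yaw": 0}]}}

```text
t: 10.1
eef_pos: [565.0, 42.2, 150.5]
tcp_rot: [-3.142, 0.002, 2.995]
ft_force: [0.4, -0.3, 0.5]
opening: 0.499
```

```bash
python3 look.py d1 bottle_small; python3 - <<'E'
from cell import env
import cv2,numpy as np
s=env.read_camera("side");cv2.imwrite("pics/d1s.png",s[:,:,::-1])
a=cv2.imread("pics/d1.png")[120:270,240:440];b=s[110:260,190:390,::-1]
cv2.imwrite("pics/d1z.png",cv2.resize(np.hstack([a,b]),None,fx=2,fy=2,interpolation=cv2.INTER_CUBIC))
E
```

```text
t 10.1 tcp [565.   42.2 150.5] grip px [[282.  251.1]]
bottle_small 0.71 [303.7, 199.7] -> [572.  65.   0.]
 trace 0.86 [303.7, 207.4] 293 317 193 223
t 10.25
```

View pics/d1z.png

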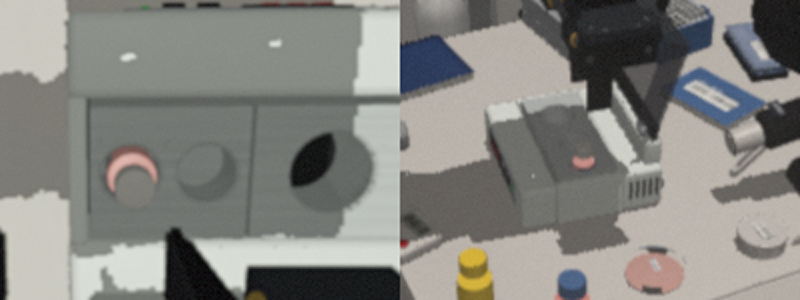

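```bash
python3 - <<'E'
from h import *
np.set_printoptions(precision=2,suppress=True)
L=lambda n:dict(np.load(f"pics/{n}.npz"))
print(proj(L("d1"),[[564.6,63.7,77]]),"seen 306.5 213; if 3 higher",proj(L("d1"),[[564.6,63.7,81]]))
o=[(L("b1"),(239,218)),(L("b2"),(442,205)),(L("b3"),(437,201)),(L("c1"),(131.5,138))]
print(tri(o)); 
for c,p in o: print(onz(c,p,67))
E
```

```text
[[307.33 212.62]] seen 306.5 213; if 3 higher [[307.72 213.93]]
(array([ 477.47, -100.03,   61.02]), [0.7392772832401059, 0.38456705896389254, 0.642594775596914, 0.7409643008705764])
[475.07 -98.87  67.  ]
[ 475.56 -103.45   67.  ]
[ 475.58 -102.23   67.  ]
[478.41 -97.38  67.  ]
```

Emit:
{"method": "drive_tool", "body": {"commands": [{"dx": -18, "dy": -30, "dz": 0, "yaw": 0}, {"dx": -18, "dy": -30, "dz": 0, "yaw": 0}, {"dx": -18, "dy": -30, "dz": 0, "yaw": 0}, {"dx": -18, "dy": -30, "dz": 0, "yaw": 0}, {"dx": -15.6, "dy": -22.7, "dz": -10, "yaw": 0}], "grip": 0.8}}

```text
t: 10.72
eef_pos: [476.5, -100.2, 140.0]
tcp_rot: [-3.141, 0.001, 2.995]
ft_force: [0.0, -0.4, -0.1]
opening: 0.778
```

Emit:
{"method": "drive_tool", "body": {"commands": [{"dx": 0, "dy": 0, "dz": -9.4, "yaw": 0}, {"dx": 0, "dy": 0, "dz": 0, "yaw": 0}, {"dx": 0, "dy": 0, "dz": 0, "yaw": 0}]}}

```text
t: 10.97
eef_pos: [477.2, -98.4, 129.5]
tcp_rot: [3.141, -0.001, 2.995]
ft_force: [-0.0, 0.4, -0.3]
opening: 0.8
```

```bash
python3 look.py e1 bottle_large; python3 - <<'E'
import cv2,numpy as np
a=cv2.imread("pics/e1.png")[160:260,220:360]
cv2.imwrite("pics/e1z.png",cv2.resize(a,None,fx=5,fy=5,interpolation=cv2.INTER_CUBIC))
E
```

```text
t 10.9667 tcp [477.2 -98.4 129.5] grip px [[282.  251.1]]
bottle_large 0.82 [283.3, 203.7] -> [479.7 -97.6   0. ]
bottle_large 0.79 [339.0, 126.1] -> [411.6 -33.5   0. ]
bottle_large 0.43 [462.7, 265.2] -> [575.7  84.1   0. ]
 trace 0.88 [341.4, 121.0] 320 367 101 142
 trace 0.68 [281.1, 208.9] 262 298 188 236
t 11.1167
```

View pics/e1z.png

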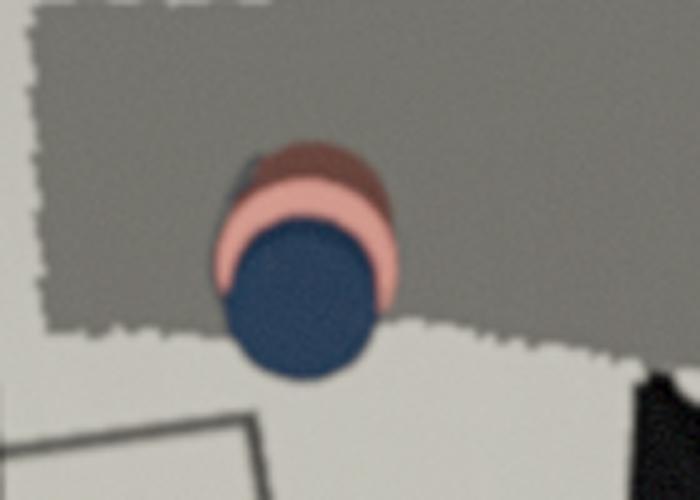

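```bash
python3 - <<'E'
from h import *
c=dict(np.load("pics/e1.npz")); th=np.linspace(0,2*np.pi,90)
for X,Y in ((476,-100),(475,-100)):
  for z,r in ((67,13),(58,13),(58,17)):
    p=proj(c,np.c_[X+r*np.cos(th),Y+r*np.sin(th),z+0*th]); print(X,Y,z,r,p.min(0).round(1),p.max(0).round(1))
print("seen cap cols",225/5+220,378/5+220,"rows",217/5+160,380/5+160,"body58 cols",215/5+220,399/5+220,"row top",178/5+160)
E
```

```text
476 -100 67 13 [263.9 204.1] [296.  234.8]
476 -100 58 13 [264.5 201.4] [295.5 231.2]
476 -100 58 17 [259.8 196.7] [300.3 235.6]
475 -100 67 13 [263.7 202.8] [295.8 233.7]
475 -100 58 13 [264.3 200.3] [295.4 230.1]
475 -100 58 17 [259.6 195.5] [300.1 234.5]
seen cap cols 265.0 295.6 rows 203.4 236.0 body58 cols 263.0 299.8 row top 195.6
```

Emit:
{"method": "drive_tool", "body": {"commands": [{"dx": -0.5, "dy": -0.4, "dz": -30, "yaw": 0}, {"dx": 0, "dy": 0, "dz": -30, "yaw": 0}, {"dx": 0, "dy": 0, "dz": -22, "yaw": 0}, {"dx": 0, "dy": 0, "dz": 0, "yaw": 0}, {"dx": 0, "dy": 0, "dz": 0, "yaw": 0}]}}

```text
t: 11.53
eef_pos: [476.6, -98.7, 47.8]
tcp_rot: [3.141, -0.002, 2.996]
ft_force: [0.8, -0.5, -0.5]
opening: 0.8
```

Emit:
{"method": "drive_tool", "body": {"commands": [{"dx": 0, "dy": 0, "dz": 0, "yaw": 0}, {"dx": 0, "dy": 0, "dz": 0, "yaw": 0}, {"dx": 0, "dy": 0, "dz": 0, "yaw": 0}, {"dx": 0, "dy": 0, "dz": 0, "yaw": 0}, {"dx": 0, "dy": 0, "dz": 0, "yaw": 0}], "grip": 0.15}}

```text
t: 11.95
eef_pos: [476.8, -99.5, 48.6]
tcp_rot: [-3.141, 0.001, 2.995]
ft_force: [0.9, 0.4, -0.5]
opening: 0.505
```

Emit:
{"method": "drive_tool", "body": {"commands": [{"dx": 0, "dy": 0, "dz": 0, "yaw": 0}, {"dx": 0, "dy": 0, "dz": 0, "yaw": 0}, {"dx": 0, "dy": 0, "dz": 0, "yaw": 0}, {"dx": 0, "dy": 0, "dz": 0, "yaw": 0}, {"dx": 0, "dy": 0, "dz": 0, "yaw": 0}]}}

```text
t: 12.37
eef_pos: [476.5, -99.4, 47.9]
tcp_rot: [3.141, -0.0, 2.995]
ft_force: [-0.5, -0.1, 0.0]
opening: 0.269
```

Emit:
{"method": "drive_tool", "body": {"commands": [{"dx": 0, "dy": 0, "dz": 0, "yaw": 0}, {"dx": 0, "dy": 0, "dz": 0, "yaw": 0}, {"dx": 0, "dy": 0, "dz": 5, "yaw": 0}, {"dx": 0, "dy": 0, "dz": 15, "yaw": 0}, {"dx": 0, "dy": 0, "dz": 30, "yaw": 0}]}}

```text
t: 12.78
eef_pos: [475.3, -99.0, 96.7]
tcp_rot: [3.141, -0.005, 2.995]
ft_force: [0.1, -0.6, -0.2]
opening: 0.267
```

```bash
python3 look.py e2; python3 - <<'E'
import cv2,numpy as np
a=cv2.imread("pics/e2.png")[180:300,200:360]
cv2.imwrite("pics/e2z.png",cv2.resize(a,None,fx=5,fy=5,interpolation=cv2.INTER_CUBIC))
E
```

```text
t 12.7833 tcp [475.3 -99.   96.7] grip px [[282.  251.1]]
t 12.8333
```

View pics/e2z.png

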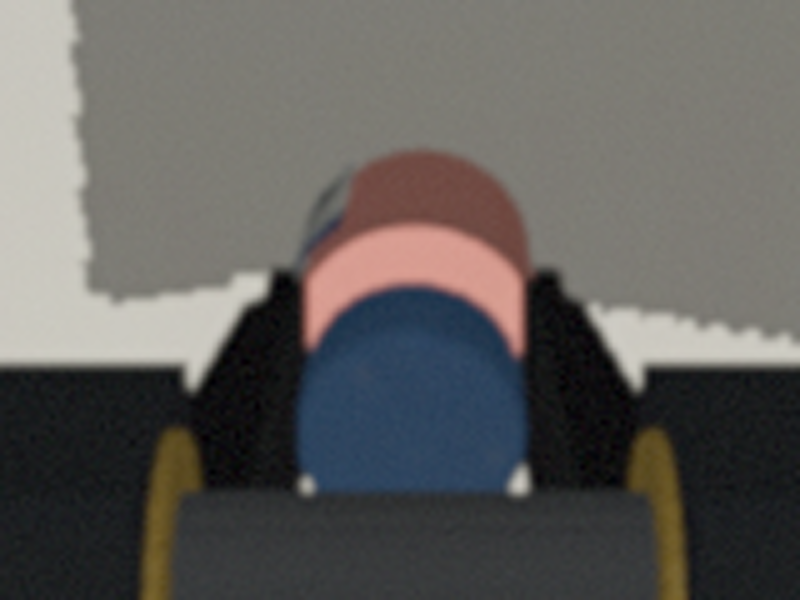

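```bash
python3 - <<'E'
from h import *
c=dict(np.load("pics/e2.npz")); th=np.linspace(0,2*np.pi,90)
# use actual TCP: 475.3,-99,96.7 ; bottle z0=TCP-48
for X,Y in ((475.3,-99.),):
  for z,r in ((67,13),(58,13),(58,17),(0,17)):
    p=proj(c,np.c_[X+r*np.cos(th),Y+r*np.sin(th),96.7-48+z+0*th]); print(X,Y,z,r,p.min(0).round(1),p.max(0).round(1))
print("rows seen capside",285/5+180,"body58 top",223/5+180,"bottom",148/5+180,"capcols",298/5+200,528/5+200)
E
```

```text
475.3 -99.0 67 13 [258.3 242.3] [305.7 286. ]
475.3 -99.0 58 13 [259.5 236.6] [304.5 278.3]
475.3 -99.0 58 17 [252.5 229.9] [311.4 284.5]
475.3 -99.0 0 17 [259.8 205. ] [304.3 247.4]
rows seen capside 237.0 body58 top 224.6 bottom 209.6 capcols 259.6 305.6
```

Emit:
{"method": "drive_tool", "body": {"commands": [{"dx": 0, "dy": 0, "dz": 22, "yaw": 0}, {"dx": 13, "dy": 32, "dz": 10, "yaw": 0}, {"dx": 13, "dy": 32, "dz": 10, "yaw": 0}, {"dx": 13, "dy": 32, "dz": 10, "yaw": 0}, {"dx": 13, "dy": 32, "dz": 0, "yaw": 0}]}}

```text
t: 13.25
eef_pos: [529.6, 30.0, 152.2]
tcp_rot: [3.141, 0.003, 2.994]
ft_force: [0.3, -1.0, -0.3]
opening: 0.269
```

Emit:
{"method": "drive_tool", "body": {"commands": [{"dx": 13, "dy": 32, "dz": 0, "yaw": 0}, {"dx": 13, "dy": 32, "dz": 0, "yaw": 0}, {"dx": 13, "dy": 32, "dz": 0, "yaw": 0}, {"dx": 9.9, "dy": 29.4, "dz": 0, "yaw": 0}, {"dx": 0, "dy": 0, "dz": -10, "yaw": 0}]}}

```text
t: 13.67
eef_pos: [579.4, 158.6, 141.5]
tcp_rot: [3.139, 0.004, 2.998]
ft_force: [0.4, 0.1, -1.3]
opening: 0.268
```

Emit:
{"method": "drive_tool", "body": {"commands": [{"dx": 0, "dy": 0, "dz": -20, "yaw": 0}, {"dx": 0, "dy": 0, "dz": -8, "yaw": 0}, {"dx": 0, "dy": 0, "dz": 0, "yaw": 0}, {"dx": 0, "dy": 0, "dz": 0, "yaw": 0}]}}

```text
t: 14.0
eef_pos: [577.3, 153.5, 112.0]
tcp_rot: [-3.141, -0.001, 2.994]
ft_force: [-0.3, -0.4, -0.5]
opening: 0.268
```

```bash
python3 look.py f1; python3 - <<'E'
from cell import env
import cv2,numpy as np
s=env.read_camera("side");cv2.imwrite("pics/f1s.png",s[:,:,::-1])
a=cv2.imread("pics/f1.png")[150:300,190:390];b=s[110:260,190:390,::-1]
cv2.imwrite("pics/f1z.png",cv2.resize(np.hstack([a,b]),None,fx=2,fy=2,interpolation=cv2.INTER_CUBIC))
E
```

```text
t 14.0 tcp [577.3 153.5 112. ] grip px [[282.  251.2]]
t 14.05
```

View pics/f1z.png

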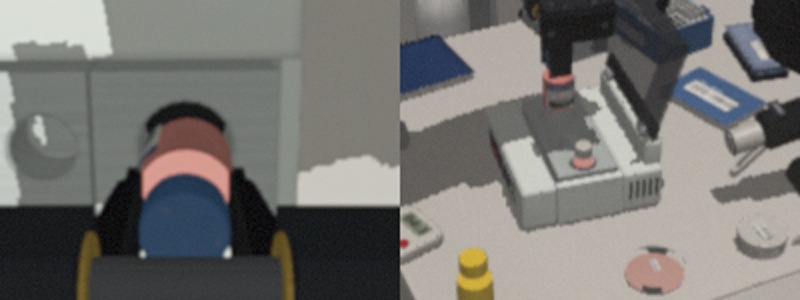

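Emit:
{"method": "drive_tool", "body": {"commands": [{"dx": 0, "dy": 0, "dz": -8, "yaw": 0}, {"dx": 0, "dy": 0, "dz": -6, "yaw": 0}, {"dx": 0, "dy": 0, "dz": -6, "yaw": 0}, {"dx": 0, "dy": 0, "dz": 0, "yaw": 0}]}}

```text
t: 14.43
eef_pos: [576.9, 153.8, 90.6]
tcp_rot: [-3.141, -0.002, 2.995]
ft_force: [0.1, -0.6, -1.4]
opening: 0.271
```

Emit:
{"method": "drive_tool", "body": {"commands": [{"dx": 0, "dy": 0, "dz": -8, "yaw": 0}, {"dx": 0, "dy": 0, "dz": -8, "yaw": 0}, {"dx": 0, "dy": 0, "dz": -8, "yaw": 0}, {"dx": 0, "dy": 0, "dz": 0, "yaw": 0}]}}

```text
t: 14.77
eef_pos: [576.7, 153.9, 66.0]
tcp_rot: [-3.141, -0.002, 2.995]
ft_force: [-0.5, 0.7, -1.4]
opening: 0.268
```

Emit:
{"method": "drive_tool", "body": {"commands": [{"dx": 0, "dy": 0, "dz": -4, "yaw": 0}, {"dx": 0, "dy": 0, "dz": -3, "yaw": 0}, {"dx": 0, "dy": 0, "dz": -2, "yaw": 0}, {"dx": 0, "dy": 0, "dz": 0, "yaw": 0}, {"dx": 0, "dy": 0, "dz": 0, "yaw": 0}]}}

```text
t: 15.18
eef_pos: [577.9, 154.0, 59.7]
tcp_rot: [3.141, 0.001, 2.995]
ft_force: [-0.1, -1.2, 4.3]
opening: 0.27
```

Emit:
{"method": "drive_tool", "body": {"commands": [{"dx": 0, "dy": 0, "dz": 0, "yaw": 0}, {"dx": 0, "dy": 0, "dz": 0, "yaw": 0}, {"dx": 0, "dy": 0, "dz": 0, "yaw": 0}, {"dx": 0, "dy": 0, "dz": 0, "yaw": 0}, {"dx": 0, "dy": 0, "dz": 15, "yaw": 0}], "grip": 0.55}}

```text
t: 15.6
eef_pos: [576.3, 153.8, 71.9]
tcp_rot: [-3.141, -0.004, 2.995]
ft_force: [-0.4, -0.2, -0.3]
opening: 0.529
```

Emit:
{"method": "drive_tool", "body": {"commands": [{"dx": 0, "dy": 0, "dz": 30, "yaw": 0}, {"dx": 0, "dy": 0, "dz": 35, "yaw": 0}, {"dx": 0, "dy": 0, "dz": 35, "yaw": 0}, {"dx": 0, "dy": 0, "dz": 35, "yaw": 0}, {"dx": 0, "dy": -20, "dz": 30, "yaw": 0}]}}

```text
t: 16.02
eef_pos: [577.4, 135.9, 241.4]
tcp_rot: [3.14, 0.001, 2.997]
ft_force: [-0.0, -0.2, 0.8]
opening: 0.55
```

Emit:
{"method": "drive_tool", "body": {"commands": [{"dx": 0, "dy": -20, "dz": 30, "yaw": 0}, {"dx": 0, "dy": -8, "dz": 30, "yaw": 0}, {"dx": 0, "dy": 0, "dz": 0, "yaw": 0}, {"dx": 0, "dy": 0, "dz": 0, "yaw": 0}]}}

```text
t: 16.35
eef_pos: [577.8, 105.6, 300.3]
tcp_rot: [3.141, 0.003, 2.994]
ft_force: [-0.6, -0.5, -0.9]
opening: 0.553
```

```bash
python3 look.py g1 lid_grip block_narrow_hole0; python3 - <<'E'
from cell import env
from h import *
for n in ("side","top"):
    s=env.read_camera(n);cv2.imwrite(f"pics/g1_{n}.png",s[:,:,::-1])
    print(n,[(r["conf"],r["pixel"]) for r in env.place_of("lid_grip",n)])
E
```

```text
t 16.35 tcp [577.8 105.6 300.3] grip px [[282.  251.2]]
lid_grip 0.65 [293.7, 309.6] -> [677.5 102.3 212. ]
block_narrow_hole0 0.97 [278.3, 174.7] -> [567.5 101.9  56. ]
t 16.5
side [(0.91, [326.2, 101.4])]
top []
```

View pics/g1.png

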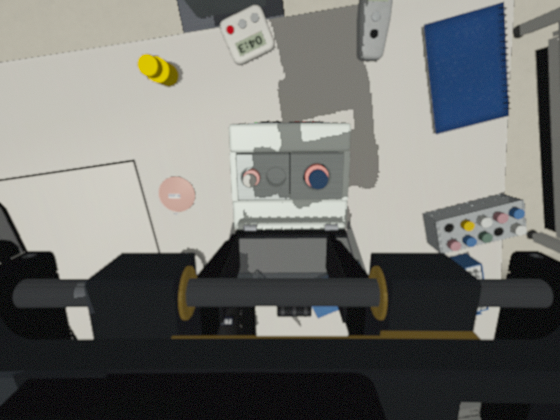

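View pics/g1_side.png

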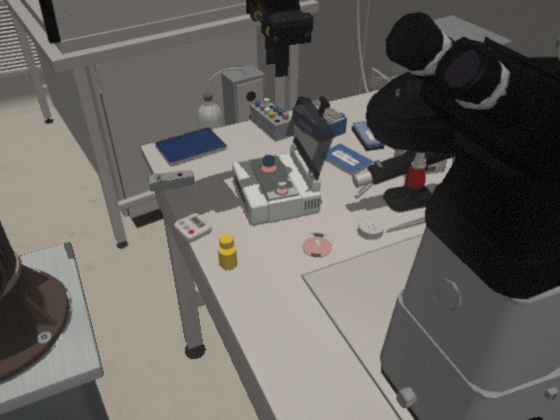

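View pics/g1_top.png

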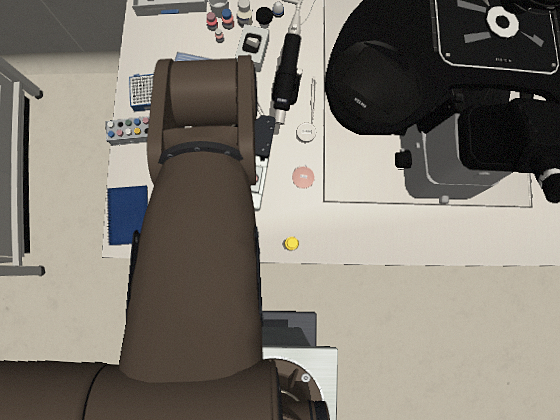

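Emit:
{"method": "drive_tool", "body": {"commands": [{"dx": 35, "dy": -1, "dz": 0, "yaw": 0}, {"dx": 35, "dy": -1, "dz": 0, "yaw": 0}, {"dx": 29, "dy": -1, "dz": 0, "yaw": 0}, {"dx": 0, "dy": 0, "dz": 0, "yaw": 0}, {"dx": 0, "dy": 0, "dz": 0, "yaw": 0}]}}

```text
t: 17.12
eef_pos: [677.0, 103.0, 297.1]
tcp_rot: [-3.141, -0.002, 2.995]
ft_force: [-0.2, -0.8, 0.6]
opening: 0.549
```

```bash
python3 look.py g2 lid_grip; python3 - <<'E'
import cv2,numpy as np
a=cv2.imread("pics/g2.png")[150:290,200:380]
cv2.imwrite("pics/g2z.png",cv2.resize(a,None,fx=4,fy=4,interpolation=cv2.INTER_CUBIC))
E
```

```text
t 17.1167 tcp [677.  103.  297.1] grip px [[282.  251.1]]
lid_grip 0.58 [279.9, 215.6] -> [678.8 100.7 212. ]
t 17.2167
```

View pics/g2z.png

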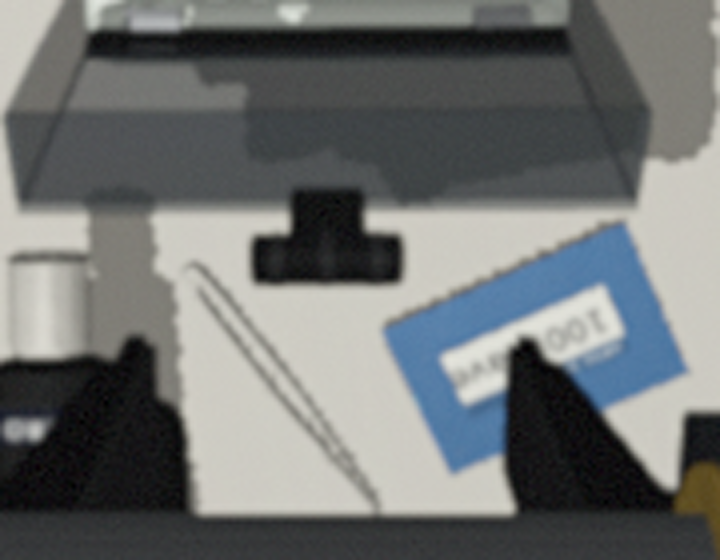

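```bash
python3 - <<'E'
from h import *
from cell import env
np.set_printoptions(precision=2,suppress=True)
c=dict(np.load("pics/g2.npz")); s=env.calibration("side")
print(onz(c,(281.8,214.9),212), proj(c,[[676.3,102.7,212]]), proj(s,[[676.3,102.7,212],[677,102.7,212]]))
print(tri([(c,(281.8,214.9)),(s,(326.2,101.4))]),tri([(c,(281.8,214.9)),(s,(323.2,99.8))]))
# caps
g=dict(np.load("pics/g1.npz"));print(proj(g,[[564.6,63.7,77],[577.4,154,78]]),proj(s,[[564.6,63.7,77],[577.4,154,78]]))
for n,x0,y0,sc,o in (("g1.png",225,150,5,"g1w"),("g1_side.png",225,75,5,"g1s")):
    a=cv2.imread("pics/"+n)[y0:y0+130,x0:x0+120]; cv2.imwrite(f"pics/{o}.png",cv2.resize(a,None,fx=3,fy=3,interpolation=cv2.INTER_CUBIC))
a=np.hstack([cv2.imread("pics/g1w.png"),cv2.imread("pics/g1s.png")]);cv2.imwrite("pics/g1ws.png",a)
E
```

```text
[678.36 102.51 212.  ] [[281.67 212.65]] [[323.24 101.68]
 [323.56 101.6 ]]
(array([680.33, 101.78, 211.55]), [1.899618705542074, 1.8996187055417286]) (array([676.68, 102.89, 216.07]), [0.5472998682198293, 0.5472998682199742])
[[249.16 179.16]
 [318.38 178.85]] [[280.36 182.07]
 [267.79 157.66]]
```

View pics/g1ws.png

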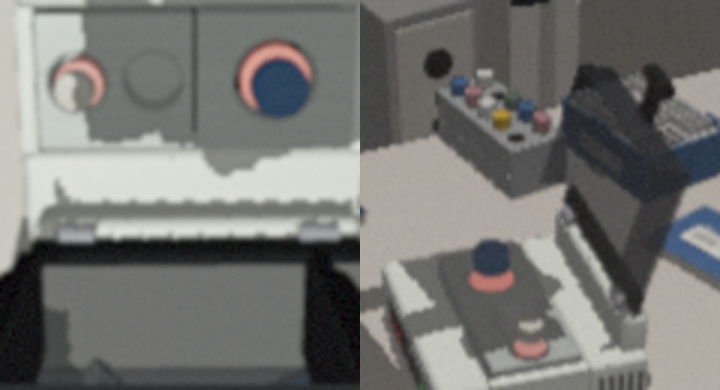

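Emit:
{"method": "drive_tool", "body": {"commands": [{"dx": 0.8, "dy": -0.4, "dz": -35, "yaw": 0}, {"dx": 0, "dy": 0, "dz": -30, "yaw": 0}, {"dx": 0, "dy": 0, "dz": -20, "yaw": 0}, {"dx": 0, "dy": 0, "dz": -10, "yaw": 0}, {"dx": 0, "dy": 0, "dz": -9, "yaw": 0}]}}

```text
t: 17.63
eef_pos: [676.6, 102.8, 194.7]
tcp_rot: [3.142, -0.0, 2.995]
ft_force: [0.2, -0.6, -0.2]
opening: 0.549
```

Emit:
{"method": "drive_tool", "body": {"commands": [{"dx": 0, "dy": 0, "dz": 0, "yaw": 0}, {"dx": 0, "dy": 0, "dz": 0, "yaw": 0}, {"dx": 0, "dy": 0, "dz": 0, "yaw": 0}]}}

```text
t: 17.88
eef_pos: [677.7, 102.7, 196.5]
tcp_rot: [3.141, 0.002, 2.995]
ft_force: [0.1, -0.3, 0.6]
opening: 0.549
```

```bash
python3 look.py g3; python3 - <<'E'
from cell import env
import cv2,numpy as np
s=env.read_camera("side");cv2.imwrite("pics/g3s.png",s[:,:,::-1])
a=cv2.imread("pics/g3.png")[150:300,180:380];b=s[60:210,230:430,::-1]
cv2.imwrite("pics/g3z.png",cv2.resize(np.hstack([a,b]),None,fx=2,fy=2,interpolation=cv2.INTER_CUBIC))
E
```

```text
t 17.8833 tcp [677.7 102.7 196.5] grip px [[282.  251.1]]
t 17.9333
```

View pics/g3z.png

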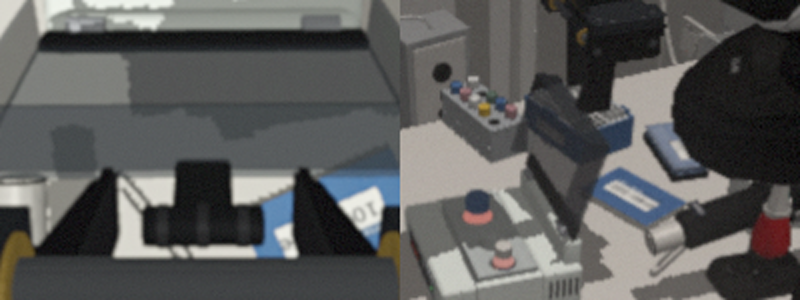

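Emit:
{"method": "drive_tool", "body": {"commands": [{"dx": 0, "dy": 0, "dz": 0, "yaw": 0}, {"dx": 0, "dy": 0, "dz": 0, "yaw": 0}, {"dx": 0, "dy": 0, "dz": 0, "yaw": 0}, {"dx": 0, "dy": 0, "dz": 0, "yaw": 0}, {"dx": 0, "dy": 0, "dz": 0, "yaw": 0}], "grip": 0.2}}

```text
t: 18.4
eef_pos: [677.2, 102.1, 195.1]
tcp_rot: [-3.141, 0.0, 2.995]
ft_force: [-1.1, -4.0, 1.5]
opening: 0.352
```

Emit:
{"method": "drive_tool", "body": {"commands": [{"dx": 0, "dy": 0, "dz": 0, "yaw": 0}, {"dx": 0, "dy": 0, "dz": 0, "yaw": 0}, {"dx": 0, "dy": 0, "dz": 0, "yaw": 0}]}}

```text
t: 18.65
eef_pos: [677.2, 102.1, 195.1]
tcp_rot: [-3.141, 0.0, 2.995]
ft_force: [-2.1, -5.3, 3.5]
opening: 0.35
```

```bash
python3 look.py g4; python3 - <<'E'
from h import *
c=dict(np.load("pics/g4.npz"))
print(proj(c,[[677.5,102.6,212],[676.5,102.6,215],[677.5,102.6,208]]))
a=cv2.imread("pics/g4.png")[190:290,210:350]
cv2.imwrite("pics/g4z.png",cv2.resize(a,None,fx=5,fy=5,interpolation=cv2.INTER_CUBIC))
E
```

```text
t 18.65 tcp [677.2 102.1 195.1] grip px [[282.  251.1]]
t 18.7
[[282.93486606 263.4177601 ]
 [282.67422159 264.13517238]
 [282.92693883 260.36416412]]
```

View pics/g4z.png

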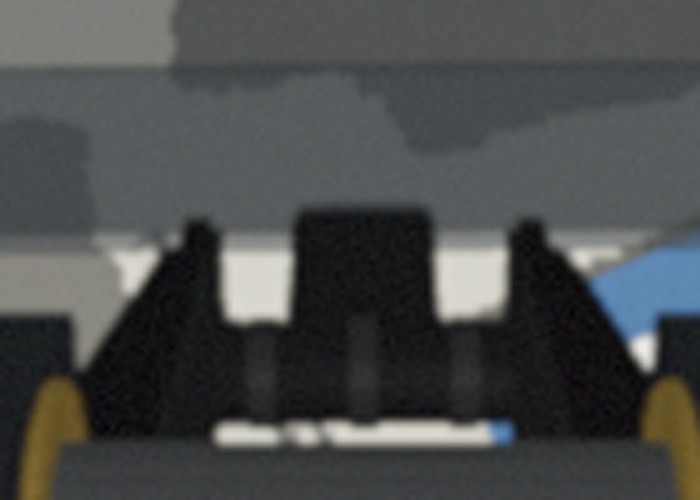

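```bash
python3 - <<'E'
import numpy as np
a=np.linspace(1.87,np.pi/4,21); y=np.radians(-8.15)
u=62-136*np.cos(a); z=82+136*np.sin(a)
P=np.c_[u*np.cos(y),u*np.sin(y),z]; P=np.round(P-P[0],1); 
print(np.round(np.diff(P,axis=0),1).tolist()); print(P[-1])
E
```

```text
[[-7.0, 1.0, 2.0], [-7.2, 1.0, 1.6], [-7.2, 1.1, 1.2], [-7.2, 1.0, 0.8], [-7.3, 1.0, 0.4], [-7.3, 1.1, 0.0], [-7.3, 1.0, -0.4], [-7.3, 1.1, -0.8], [-7.2, 1.0, -1.2], [-7.1, 1.0, -1.6], [-7.0, 1.0, -1.9], [-6.9, 1.0, -2.4], [-6.8, 1.0, -2.7], [-6.7, 0.9, -3.1], [-6.4, 1.0, -3.4], [-6.3, 0.9, -3.8], [-6.0, 0.8, -4.2], [-5.8, 0.9, -4.4], [-5.6, 0.8, -4.8], [-5.3, 0.7, -5.1]]
[-134.9   19.3  -33.8]
```

Emit:
{"method": "drive_tool", "body": {"commands": [{"dx": -7.0, "dy": 1.0, "dz": 2.0, "yaw": 0}, {"dx": -7.2, "dy": 1.0, "dz": 1.6, "yaw": 0}, {"dx": -7.2, "dy": 1.1, "dz": 1.2, "yaw": 0}, {"dx": -7.2, "dy": 1.0, "dz": 0.8, "yaw": 0}, {"dx": -7.3, "dy": 1.0, "dz": 0.4, "yaw": 0}]}}

```text
t: 19.12
eef_pos: [641.6, 107.1, 201.3]
tcp_rot: [-3.141, 0.002, 2.995]
ft_force: [0.7, -5.2, 1.0]
opening: 0.351
```

Emit:
{"method": "drive_tool", "body": {"commands": [{"dx": -7.3, "dy": 1.1, "dz": 0, "yaw": 0}, {"dx": -7.3, "dy": 1.0, "dz": -0.4, "yaw": 0}, {"dx": -7.3, "dy": 1.1, "dz": -0.8, "yaw": 0}, {"dx": -7.2, "dy": 1.0, "dz": -1.2, "yaw": 0}, {"dx": -7.1, "dy": 1.0, "dz": -1.6, "yaw": 0}]}}

```text
t: 19.53
eef_pos: [605.4, 112.2, 197.8]
tcp_rot: [-3.141, 0.002, 2.995]
ft_force: [-1.1, -6.8, 6.0]
opening: 0.35
```

Emit:
{"method": "drive_tool", "body": {"commands": [{"dx": -7.0, "dy": 1.0, "dz": -1.9, "yaw": 0}, {"dx": -6.9, "dy": 1.0, "dz": -2.4, "yaw": 0}, {"dx": -6.8, "dy": 1.0, "dz": -2.7, "yaw": 0}, {"dx": -6.7, "dy": 0.9, "dz": -3.1, "yaw": 0}, {"dx": -6.4, "dy": 1.0, "dz": -3.4, "yaw": 0}]}}

```text
t: 19.95
eef_pos: [571.0, 117.1, 184.2]
tcp_rot: [-3.141, 0.001, 2.995]
ft_force: [-3.7, -9.9, 7.6]
opening: 0.355
```

```bash
python3 - <<'E'
from cell import env
import cv2,numpy as np
s=env.read_camera("side");print(env.state()["eef_pos"],env.state()["ft_force"])
w=env.read_camera("wrist")
cv2.imwrite("pics/h1.png",cv2.resize(np.hstack([s[60:260,180:430,::-1],w[120:320,150:400,::-1]]),None,fx=1.6,fy=1.6,interpolation=cv2.INTER_CUBIC))
E
```

```text
[569.57839423 117.26845701 183.44670509] [-5.50346618 -7.44826859  8.3808614 ]
```

View pics/h1.png

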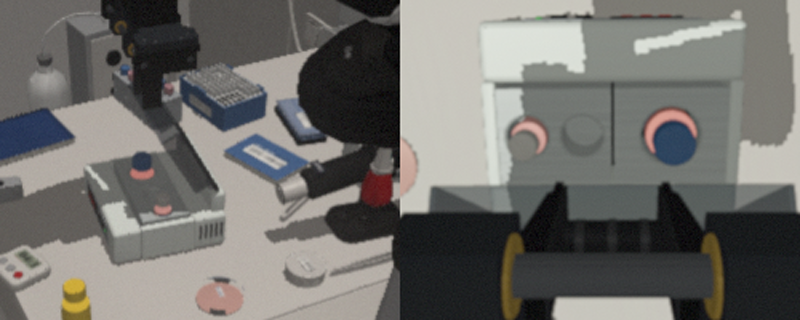

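Emit:
{"method": "drive_tool", "body": {"commands": [{"dx": -6.3, "dy": 0.5, "dz": -3.8, "yaw": 0}, {"dx": -6.0, "dy": 0.5, "dz": -4.2, "yaw": 0}, {"dx": -5.8, "dy": 0.6, "dz": -4.4, "yaw": 0}, {"dx": -5.6, "dy": 0.6, "dz": -4.8, "yaw": 0}, {"dx": -5.3, "dy": 0.6, "dz": -5.1, "yaw": 0}]}}

```text
t: 20.47
eef_pos: [541.7, 121.1, 161.5]
tcp_rot: [3.141, -0.0, 2.995]
ft_force: [-2.7, 1.5, 4.5]
opening: 0.353
```

Emit:
{"method": "drive_tool", "body": {"commands": [{"dx": 0, "dy": 0, "dz": 0, "yaw": 0}, {"dx": 0, "dy": 0, "dz": 0, "yaw": 0}, {"dx": 0, "dy": 0, "dz": 0, "yaw": 0}]}}

```text
t: 20.72
eef_pos: [541.9, 121.1, 161.6]
tcp_rot: [3.141, -0.001, 2.995]
ft_force: [-6.9, 1.4, 6.2]
opening: 0.352
```

```bash
python3 look.py h2 lid_grip; python3 - <<'E'
from cell import env
from h import *
np.set_printoptions(precision=2,suppress=True)
s=env.read_camera("side");cv2.imwrite("pics/h2s.png",s[:,:,::-1]);st=env.state();print(st["eef_pos"],st["ft_force"],st["opening"])
w=cv2.imread("pics/h2.png")
cv2.imwrite("pics/h2z.png",cv2.resize(np.hstack([s[90:210,220:340,::-1],w[170:290,220:340]]),None,fx=3.3,fy=3.3,interpolation=cv2.INTER_CUBIC))
c=env.calibration("side");cw=env.calibration("wrist");a=np.radians(-8.15);O=np.array([575.2,117.1])
for al in (40,45,50):
    r=np.radians(al)
    for rr,yy in ((136,0),(110,75),(110,-75)):
        lx=62-rr*np.cos(r);z=82+rr*np.sin(r);X=[O[0]+lx*np.cos(a)-yy*np.sin(a),O[1]+lx*np.sin(a)+yy*np.cos(a),z]
        print(al,rr,yy,np.array(X),proj(c,[X])[0],proj(cw,[X])[0])
E
```

```text
t 20.7167 tcp [541.9 121.1 161.6] grip px [[282.  251.1]]
lid_grip 0.74 [279.1, 267.6] -> [528.3 121.8 212. ]
t 20.8167
[541.9  121.03 161.64] [-5.67  1.03  6.65] 0.3512227644411689
40 136 0 [533.44 123.08 169.42] [253.11 131.87] [283.34 242.44]
40 110 75 [563.79 194.5  152.71] [253.41 119.61] [399.47 261.55]
40 110 -75 [542.53  46.01 152.71] [273.74 157.56] [167.29 262.45]
45 136 0 [541.38 121.94 178.17] [256.93 127.35] [283.44 261.72]
45 110 75 [570.21 193.58 159.78] [256.3  116.16] [402.76 275.87]
45 110 -75 [548.95  45.09 159.78] [277.01 153.85] [164.14 276.79]
50 136 0 [550.04 120.7  186.18] [261.14 123.08] [283.55 283.11]
50 110 75 [577.21 192.58 166.26] [259.49 112.89] [405.77 291.38]
50 110 -75 [555.95  44.09 166.26] [280.61 150.32] [161.29 292.32]
```

View pics/h2z.png

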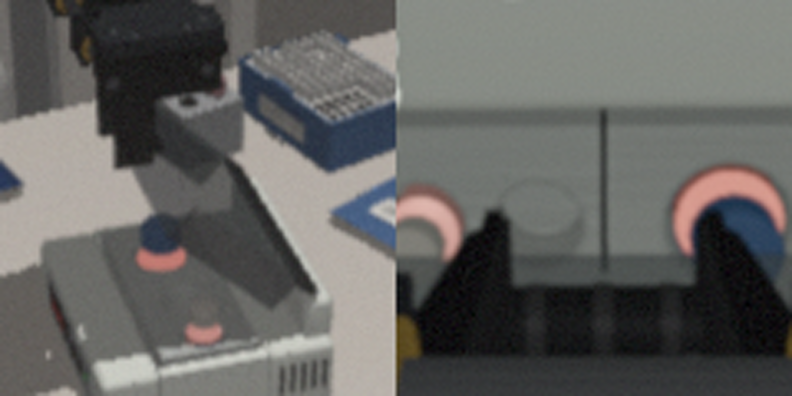

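```bash
python3 - <<'E'
from cell import env
from h import *
c=env.calibration("side");a=np.radians(-8.15);O=np.array([575.2,117.1])
im=cv2.imread("pics/h2s.png");k=8;x0,y0=245,100
out=[]
for al in (45,48):
    b=cv2.resize(im[y0:y0+90,x0:x0+85],None,fx=k/2*1.0+0.5,fy=k/2*1.0+0.5,interpolation=cv2.INTER_CUBIC);f=k/2+.5
    r=np.radians(al)
    def pt(rr,n,yy):
        lx=62-rr*np.cos(r)-n*np.sin(r)*(1);z=82+rr*np.sin(r)-n*np.cos(r)
        X=[O[0]+lx*np.cos(a)-yy*np.sin(a),O[1]+lx*np.sin(a)+yy*np.cos(a),z]; return tuple(int(v) for v in (proj(c,[X])[0]-[x0-.5,y0-.5])*f)
    for n,col in ((0,(0,255,0)),(22,(0,255,255))):
        q=[pt(0,n,-75),pt(110,n,-75),pt(110,n,75),pt(0,n,75)]
        for i in range(4): cv2.line(b,q[i],q[(i+1)%4],col,1)
    out.append(b)
cv2.imwrite("pics/h2o.png",np.hstack(out))
E
```

```text
(no output)
```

View pics/h2o.png

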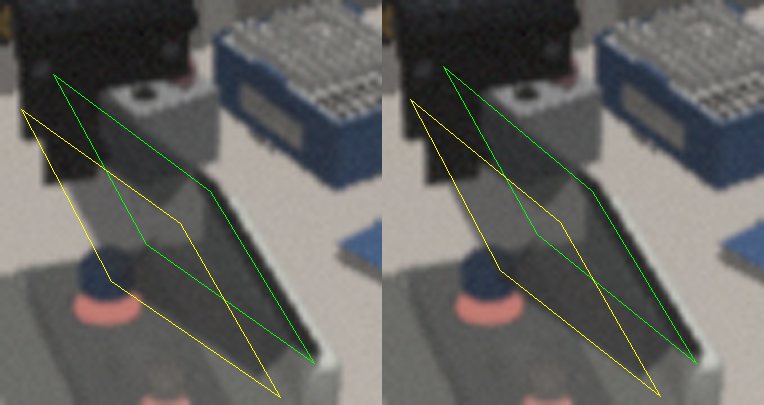

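```bash
python3 - <<'E'
from cell import env
st=env.state();print(st["t"],st["eef_pos"],st["ft_force"],st["opening"]);print(env.job_done())
E
```

```text
20.8667 [541.89969096 121.03129065 161.6410466 ] [-5.67031829  1.03429078  6.65463416] 0.3512227644411689
the job is handed in; nothing more can be done
None
```

The job is done and handed in at about 20.9 s, with the lid held half open.

- **Small white-capped bottle:** it stands upright in the right-hand narrow well. In the pictures after release, its cap was within about 1 px of where a fully seated bottle should show.
- **Large blue-capped bottle:** it stands upright in the wide well. I felt it touch the bottom at about 4 N at the expected height. After release, its cap also matched the fully seated position.
- **Lid:** I gripped the black bar across its ends and brought it down along its arc. The gripper is still closed on the bar, with its opening at 0.35, about 33 mm.

**Lid angle:** the checks differ slightly. The arm's travel gives about 44.9 degrees, the wrist picture about 46 and the side picture about 45 to 48. I made no further correction.

**Push on the lid:** a steady push of about 9 N towards the hinge remained at the end. I left it, as it is well below the limits.

**Other things on the table:** the yellow bottle, timer and dish looked unmoved in the side view. I didn't check the thermometer separately, and I couldn't recheck from above because the arm blocked the top camera.

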